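Refit the heat knob of a soldering transformer

ROBOT

A 6-joint arm with a two-finger parallel gripper is mounted at the origin on the work surface. World frame = base frame: x ahead of the robot, y to its left, z up, the work surface at z = 0. Lengths are in mm, angles in rad, forces in N, time in s.
With the tool pointing down it reaches from about 350 to 775 mm from the base axis. Payload 7.3 kg.
Tool frame: the origin (TCP) lies between the finger pads; the fingertips stand bot.tip_extent ahead of it and the grasp point (between the pads) lies 6 mm ahead of it (bot.tip_extent is the distance from the TCP to the fingertips, in mm); x points along the fingers, y is the direction in which the jaws open and shut, and the axes are right-handed (so a half turn about x gives the same grasp; the last joint's range is limited). The gripper opens to 92 mm and grips with 3 to 60 N. Pads are 19 mm wide; open, the fingers measure 130 mm over their backs; the gripper's body (75 mm by 190 mm) begins 47 mm behind the grasp point.
Start: joints at [1.108, 0.342, 1.524, -0, 1.275, -0.146], TCP at [163.536, 498.897, 251.741] pointing down, gripper open.
Joint ranges: [-2.53, 2.53], [-0.77, 2.02], [0.04, 2.7], [-1, 4.14], [0.28, 2.66], [-3.11, 3.11]. Speed limits (rad/s): [2.57, 2.57, 3.14, 3.14, 3.14, 3.14].

INTERFACE

Orientations are given as [roll, pitch, yaw] about the fixed x, y, z axes, in that order (R = Rz(yaw) Ry(pitch) Rx(roll)).
In Python, from plant import bot, capture, workorder gives the robot as it stands. The module is installed in compiled form; this text tells all that it offers.
- The arm moves only by the shell command python3 -m crank 'ROWS'. ROWS is JSON, a list of rows, each an object with "linear": the shift along the tool's x, y, z in cm, a list of three; "delta_rot": the turn, a rotation vector about the tool's x, y, z in degrees, a list of three; "fingers": the opening, from 0 (shut) to 1 (fully open). In form: [{"linear": [x, y, z], "delta_rot": [wx, wy, wz], "fingers": fingers}, ...]. A call has exactly 5 rows; each row shifts and turns the commanded pose from where the row before left it, along the tool's axes as they then stand; what a row does not reach is not made up. A row lasts 1/10 s, in which the tool goes at most 50 mm and 8.59 degrees, less where a joint would pass 70% of its speed; a pose out of reach is approached as far as the arm can. A call with a gripper value outside its range is refused whole. The fingers move at their own pace and stop on an object; the grip force is fixed at half the most. Time passes only in rows, so rows that do not move let the fingers close, or fill a call up. It gives the time, the measured TCP pose, the force and the opening at its end, in the units of the state.
- bot.get_obs(): the state, without advancing time (a new reading comes with each control period).
- capture(name): name is "scene" or "top"; returns a dict with "image" (420x560x3 uint8, blue, green, red), "mtx" (3x3 intrinsics, pixels), "pose" (4x4, takes a point from camera to world coordinates). Camera axes: x right, y down, z forward; pixel columns grow to the right and rows downward; lengths in mm; the calibration is good to about 2 mm. A picture is of the moment at which its call begins. There is no depth.
- workorder.close_job(): hands the job in, once; it reports no verdict.
The state is a dict: "time": time; "joint_positions": joint angles; "dq": joint speeds; "tau": joint torques, N m; "tool_pos": TCP position; "tcp_rot": TCP orientation; "contact_force": force on the tool from outside, world axes, zero at the start; "moment": the same for the moment, N m; "grip_width": finger opening in mm.
Only numpy, scipy, OpenCV 4.12 (cv2) and the standard library are available. Lean on these libraries where they do the work, as an engineer would, in place of code of your own. Each camera call takes 0.05 s, during which the arm holds its last target. There are 200 camera calls.

TASK

The knob has come off the variable transformer that sets the soldering heat. Pick it up, feel for the flat of the shaft by turning the knob clockwise on it under light pressure (5 N or so), and once it drops push it on until it snaps fully home; then turn it back anticlockwise until its pointer stands at the zero mark and let go. Do not force it, about 20 N is plenty, and leave the other things on the bench where they are.

Things in the scene. Friction and masses are not known exactly. Their poses are not given: they have to be found in the camera images.
- transformer: Grey steel box, 170 (x) by 150 (y) by 120 mm high, fixed to the bench; origin at the centre of its underside, outlets on its front (-x) face. On top, centred on the vertical shaft axis (x = y = 0): an aluminium dial plate, 92 mm across, top 122 mm above the bench.
- shaft_tip (a point): Centre of the top end of the brass D-shaft, on its axis, 144 mm above the bench; axes are those of the box and do not tell how the shaft is turned. The shaft stands 18 mm out of the nut, is 16 mm in diameter and has one flat along its whole length, 2.5 mm off the axis. The flat now faces a direction 25 to 105 degrees clockwise (seen from above) of the zero mark.
- nut: Steel nut, 26 mm across, 4 mm high, around the shaft; origin at the centre of its underside, on the shaft axis. Its top, 126 mm above the bench, is where the knob's underside comes to rest. The shaft turns with about 0.08 Nm of drag from its stop (flat facing the zero mark) to 270 degrees clockwise. Opposite its flat a spring ball, 7.5 mm above the nut, holds the snapped-on knob.
- zero_mark (a point): Point on the dial plate under the heavy black stroke of the scale, 30 mm from the shaft axis: inner end of the stroke. The direction from the shaft axis to this point is zero; the scale runs clockwise from it.
- knob_center (a point): Loose black knob, 48 mm high, 0.12 kg, standing on the bench; this point is on its axis, 24 mm above its underside. x along the pointer, z up. Round skirt 56 mm across, lowest 23 mm; above it a grip blade along x, 14 mm thick, 25 mm high, with parallel sides from x = -28 to +18 mm and a nose that tapers to x = +31 mm: the pointer.
- knob_pointer (a point): Point on the knob near the tip of the pointer, 30 mm from the knob's axis, 24 mm above its underside; axes as knob_center.
- knob_bottom (a point): Mouth of the bore, centre of the underside: 2 mm countersink, round bore 16.5 mm wide, 20.5 mm deep; from 4 mm up a flat 3 mm off the axis on the pointer's side. Not lined up, the underside rests 14 mm above the nut; within about 7 degrees of lined up it drops 5 mm, onto the spring ball; 5 to 12 N then snap it down to the nut. Turned, it carries the shaft along after 5 to 12 degrees of play.
- flux_jar: Bystander: amber glass jar, 60 mm across, 62 mm high; origin at the centre of its underside.
- gutter_piece: Bystander: copper half-round gutter offcut lying like an arch, 150 mm long (x), 118 mm wide, 61 mm high; origin under its centre.
- solder_bar: Bystander: grey bar of solder, 220 mm long (x), 14 mm wide, 9 mm high; origin at the centre of its underside.
- hammer: Bystander: hammer lying along x; origin under its middle.
Things that resemble listed ones, but are neither listed nor needed, are in the scene too. Of the things shaped like the transformer, the grey one is meant.

How it is judged:
By the outcome, as a careful person would: the job done as asked, in the order asked, and still so for the second after the job is handed in, with the robot touching nothing.
It also fails if it takes over 72 s, if anything falls off the work surface, if the arm or the gripper's body presses on something with over 40 N, if the wrist force passes 120 N, or if a joint passes its speed limit or range.

## Working session

There is one attempt and no reset: what is moved stays moved. The work goes in short steps, Python scripts to look and compute and a shell command to move; the robot and the scene stay as the last step left them, time stands still between calls to the robot, and variables do not carry over. Pictures are saved under pics/ and viewed, on a budget of 10 in all, crops included, one or two more only if the job needs it, and the job is handed in when it is done.

```bash
mkdir -p pics; python3 - <<'E'
from plant import bot,capture
import cv2,numpy as np
print(bot.get_obs(),bot.tip_extent)
for n in("scene","top"):
    c=capture(n);cv2.imwrite(f"pics/{n}0.png",c["image"]);np.savez(f"{n}0.npz",**c)
    print(n,c["mtx"].round(2).tolist(),c["pose"].round(3).tolist())
a=cv2.imread("pics/scene0.png");b=cv2.imread("pics/top0.png")
E
```

```text
{'time': 0.0, 'joint_positions': array([ 1.10799341e+00,  3.42712189e-01,  1.52502646e+00, -8.75647606e-07,
        1.27539813e+00, -1.45991966e-01]), 'dq': array([ 0.00029418,  0.00102721, -0.0003656 ,  0.001313  , -0.00027101,
        0.00177214]), 'tau': array([ 1.08077940e-03, -4.31243491e+01, -2.44225556e+01,  7.19528552e-02,
        5.58695546e-02, -1.17869176e-04]), 'tool_pos': array([163.36378821, 498.54290387, 251.04710709]), 'tcp_rot': array([-1.71624603,  1.5692522 , -2.03305673]), 'contact_force': array([-1.39949546,  0.3317587 ,  0.25166178]), 'moment': array([ 0.00690565, -0.00633985, -0.01842248]), 'grip_width': 91.45151486984867} 25.0
scene [[419.55, 0.0, 276.74], [0.0, 419.55, 206.25], [0.0, 0.0, 1.0]] [[0.125, 0.777, -0.616, 1189.497], [0.992, -0.101, 0.075, -66.576], [-0.004, -0.621, -0.784, 968.183], [0.0, 0.0, 0.0, 1.0]]
top [[387.4, 0.0, 285.89], [0.0, 387.4, 207.71], [0.0, 0.0, 1.0]] [[-0.011, -0.991, 0.134, 401.145], [-1.0, 0.01, -0.002, 5.227], [0.001, -0.134, -0.991, 1053.983], [0.0, 0.0, 0.0, 1.0]]
```

View pics/scene0.png

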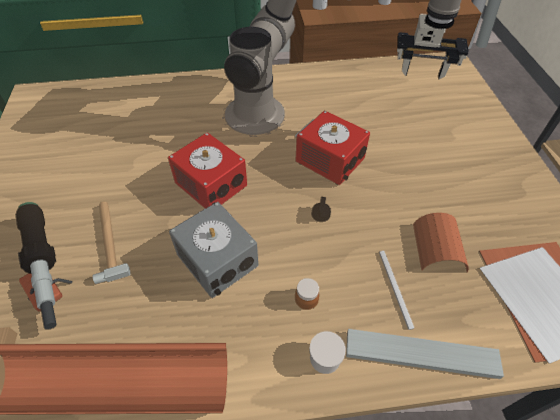

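View pics/top0.png

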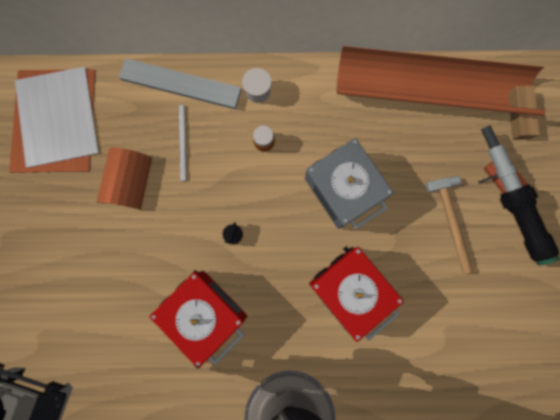

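Both pictures show one grey box (scene 213,245; top 350,181) and two red ones (top 196,320 and 357,293). The grey one fits the description. The only black knob is at top (232,233), scene (321,211). I'll confirm both in one enlarged crop.

```bash
python3 - <<'E'
import cv2,numpy as np
a=cv2.imread("pics/scene0.png");b=cv2.imread("pics/top0.png")
def cr(i,x,y,w,h,s):return cv2.resize(i[y:y+h,x:x+w],(400,300),interpolation=cv2.INTER_CUBIC)
o=np.vstack([np.hstack([cr(b,317,156,64,48,0),cr(b,212,218,40,30,0)]),np.hstack([cr(a,180,213,64,48,0),cr(a,301,193,40,30,0)])])
cv2.imwrite("pics/crop1.png",o)
E
```

```text
(no output)
```

View pics/crop1.png

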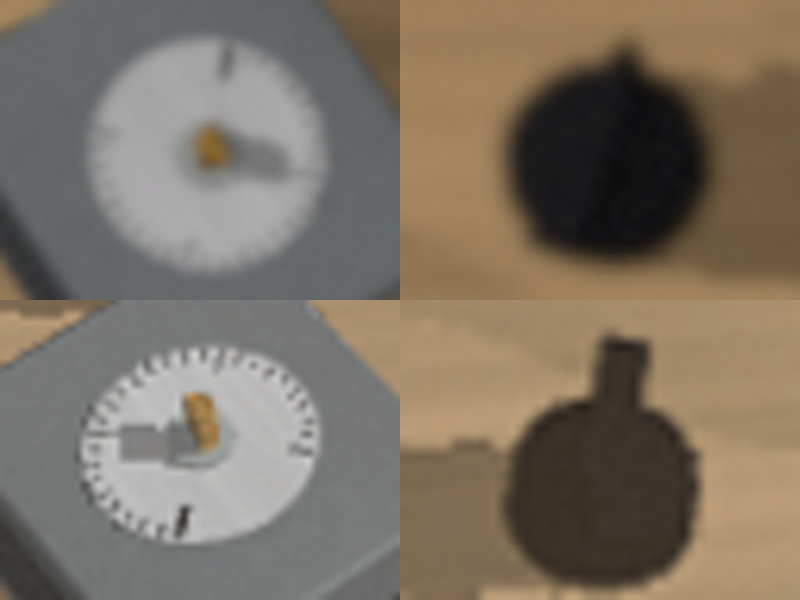

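```bash
cat > h.py <<'E'
import cv2,numpy as np
from scipy.optimize import least_squares
from scipy.spatial.transform import Rotation as R
def cast(c,px,z):
    px=np.atleast_2d(px).astype(float);d=np.c_[px,np.ones(len(px))]@np.linalg.inv(c["mtx"]).T@c["pose"][:3,:3].T
    o=c["pose"][:3,3];return (o+d*((z-o[2])/d[:,2:]))[:,:2]
def big(mask_src,x,y,w,h,s=8):  # upscaled crop ; pixel map back
    im=cv2.resize(mask_src[y:y+h,x:x+w],None,fx=s,fy=s,interpolation=cv2.INTER_CUBIC)
    return im,lambda p:(np.asarray(p,float)+.5)/s-.5+[x,y]
def circ(p,r):
    f=least_squares(lambda q:np.hypot(*(p-q).T)-r,p.mean(0),loss="soft_l1");return f.x,np.sqrt(np.mean(f.fun**2))
def contour(m): return max(cv2.findContours(m.astype(np.uint8),0,cv2.CHAIN_APPROX_NONE)[0],key=cv2.contourArea)
E
python3 - <<'E'
from h import *
C={n:dict(np.load(n+"0.npz")) for n in("scene","top")}
for n,(x,y,w,h),zc in(("top",(320,156,60,50),(353.5,165.6)),("scene",(185,213,55,48),(209.3,248.2))):
    c=C[n];im,mp=big(c["image"],x,y,w,h);hsv=cv2.cvtColor(im,cv2.COLOR_BGR2HSV);v=hsv[...,2]
    thr,_=cv2.threshold(v,0,255,cv2.THRESH_OTSU);m=(v>thr)&(hsv[...,1]<60)
    ct=cv2.convexHull(contour(m))
    fill=cv2.drawContours(np.zeros(v.shape,np.uint8),[ct],-1,1,-1);ct=contour(fill)[:,0]
    q,e=circ(cast(c,mp(ct),122),46);z=cast(c,zc,122)[0]
    print(n,"dial",thr,q,e,"zero",z,np.hypot(*(z-q)),np.degrees(np.arctan2(*(z-q)[::-1])))
    # refined stroke: dark pixels within 26..44 mm radius; shown by angle
    ys,xs=np.where(v<thr*.8);P=cast(c,mp(np.c_[xs,ys]),122)-q;r=np.hypot(*P.T);a=np.degrees(np.arctan2(P[:,1],P[:,0]))
    s=(r>29)&(r<41)&(abs(a-np.degrees(np.arctan2(*(z-q)[::-1])))<15);print("  stroke",s.sum(),P[s].mean(0) if s.any() else 0,a[s].mean(),r[s].min(),r[s].max())
outs=[]
for n,(x,y,w,h) in(("top",(212,216,40,32)),("scene",(301,191,40,32))):
    c=C[n];im,mp=big(c["image"],x,y,w,h,10);v=im.max(2)
    m=v<(60 if n=="top" else 85);ct=contour(m)[:,0]
    P=cast(c,mp(ct),23);q,e=circ(P,28);print(n,"knob z23",q,e,"v",np.percentile(v,[2,10,30,50]))
    T=cast(c,mp(ct),40)-q;r=np.hypot(*T.T);k=r.argsort()[-30:];print("  far",T[k].mean(0),r[k].mean())
    outs.append(cv2.resize(cv2.applyColorMap(np.clip(v.astype(float)*255/(60 if n=="top" else 110),0,255).astype(np.uint8),2),(400,320)))
cv2.imwrite("pics/k.png",np.hstack(outs))
from plant import bot
o=bot.get_obs();print(R.from_euler("xyz",o["tcp_rot"]).as_matrix().round(3))
E
```

```text
top dial 132.0 [ 593.8984161  -153.74727052] 0.3192465456946283 zero [ 630.36459806 -164.54605239] 38.03151478677671 -16.495676138894037<stdin>:12: RuntimeWarning: Mean of empty slice.
  ret = ret.dtype.type(ret / rcount)
Traceback (most recent call last):
ValueError: zero-size array to reduction operation minimum which has no identity
```

```bash
python3 - <<'E'
from h import *
C={n:dict(np.load(n+"0.npz")) for n in("scene","top")}
for n,(x,y,w,h),zc in(("top",(320,156,60,50),(353.5,165.6)),("scene",(185,213,55,48),(209.3,248.2))):
    c=C[n];im,mp=big(c["image"],x,y,w,h);hsv=cv2.cvtColor(im,cv2.COLOR_BGR2HSV);v=hsv[...,2].astype(float)
    thr,_=cv2.threshold(hsv[...,2],0,255,cv2.THRESH_OTSU);m=(v>thr)&(hsv[...,1]<60)
    ct=cv2.convexHull(contour(m));ct=contour(cv2.drawContours(np.zeros(v.shape,np.uint8),[ct],-1,1,-1))[:,0]
    q,e=circ(cast(c,mp(ct),122),46);z=cast(c,zc,122)[0];a0=np.degrees(np.arctan2(*(z-q)[::-1]))
    ys,xs=np.indices(v.shape).reshape(2,-1);P=cast(c,mp(np.c_[xs,ys]),122)-q;r=np.hypot(*P.T);a=np.degrees(np.arctan2(P[:,1],P[:,0]))
    s=(r>30)&(r<40)&(abs(a-a0)<14);wt=np.maximum(np.median(v.ravel()[s])-6-v.ravel()[s],0)
    print(n,"dial",q,e,"a0",a0,"stroke",np.average(a[s],weights=wt),np.average(r[s],weights=wt))
outs=[]
for n,(x,y,w,h) in(("top",(212,216,40,32)),("scene",(301,191,40,32))):
    c=C[n];im,mp=big(c["image"],x,y,w,h,10);v=im.max(2)
    m=v<(60 if n=="top" else 85);ct=contour(m)[:,0]
    P=cast(c,mp(ct),23);q,e=circ(P,28);print(n,"knob z23",q,e,"v",np.percentile(v,[2,10,30,50]))
    T=cast(c,mp(ct),40)-q;r=np.hypot(*T.T);k=r.argsort()[-30:];print("  far",T[k].mean(0),r[k].mean())
    outs.append(cv2.resize(cv2.applyColorMap(np.clip(v.astype(float)*255/(60 if n=="top" else 110),0,255).astype(np.uint8),2),(400,320)))
cv2.imwrite("pics/k.png",np.hstack(outs))
from plant import bot
o=bot.get_obs();print(R.from_euler("xyz",o["tcp_rot"]).as_matrix().round(3))
E
```

```text
top dial [ 593.8984161  -153.74727052] 0.3192465456946283 a0 -16.495676138894037 stroke -13.871858388501169 36.33965667958186
scene dial [ 593.50305217 -154.36768575] 0.478783653746635 a0 -10.564755211813779 stroke -13.146328600313224 35.325617814937765
top knob z23 [473.08755113 145.39148028] 2.7429392525005527 v [ 17.  24. 107. 143.]
  far [-22.53294376 -16.91209546] 28.44850805205198
scene knob z23 [478.17877048 146.41652593] 9.514059028500935 v [ 55.  59. 125. 162.]
  far [ 46.36453475 -18.15558281] 49.91628212380921
[[-0.001  0.312  0.95 ]
 [-0.001  0.95  -0.312]
 [-1.    -0.001 -0.   ]]
```

View pics/k.png

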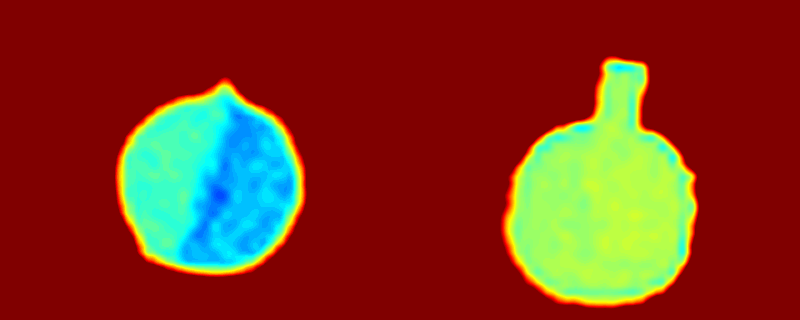

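```bash
python3 - <<'E'
from h import *
C={n:dict(np.load(n+"0.npz")) for n in("scene","top")}
for n,(x,y,w,h),ths in(("top",(212,216,40,32),(45,60,75,90)),("scene",(301,191,40,32),(85,100,110))):
    c=C[n];im,mp=big(c["image"],x,y,w,h,10);v=im.max(2)
    for t in ths:
        ct=contour(v<t)[:,0];P=cast(c,mp(ct),23)
        f=least_squares(lambda q:np.hypot(*(P-q[:2]).T)-q[2],[475,146,28],loss="soft_l1",f_scale=.5);print(n,t,f.x.round(1),np.ptp(P,axis=0).round(1))
    if n=="top":
        px=np.array([[235,105],[182,256],[145,253],[225,83]]);print(cast(c,mp(px),48).round(1),cast(c,mp(px),23).round(1))
        print(im[200,::20].max(1), im[::20,200].max(1))
E
```

```text
top 45 [472.  145.6  24.2] [50.6 48.8]
top 60 [472.  145.5  25.3] [53.  50.9]
top 75 [472.1 145.4  26.4] [55.1 53.3]
top 90 [472.1 145.1  27.5] [57.  55.2]
[[490.6 135.9]
 [451.5 149.3]
 [452.4 158.9]
 [496.4 138.5]] [[492.8 139.1]
 [452.8 152.9]
 [453.7 162.7]
 [498.7 141.8]]
[163 163 163 162 162 131  46  25  27  28  19  13  20  20  20  39  99 112
 110 111] [160 158 157 150 106  35  25  27  25  22  19  18  16  19  78 148]
scene 85 [481.  145.9  32. ] [87.8 57.2]
scene 100 [481.1 145.8  32.7] [89.2 58.4]
scene 110 [481.2 145.7  33.1] [90.2 59.4]
```

The knob and the dial are confirmed in the crops. The knob axis is at about (472,145), with its pointer at about -18.5°. The shaft is at about (593.7,-154), with zero at about -13.5°. The gripper yaw already matches the blade, so I'll move above the knob.

```bash
cat > go.py <<'E'
# usage: go.py x y z zyaw(deg): tool-frame shift (cm) and cw turn (deg) still needed, tool down
import sys,numpy as np
from scipy.spatial.transform import Rotation as R
from plant import bot
o=bot.get_obs();M=R.from_euler("xyz",o["tcp_rot"]).as_matrix();p=o["tool_pos"]
print("t",round(o["time"],2),"p",p.round(1),"F",o["contact_force"].round(1),"Mz",o["moment"].round(2),"w",round(o["grip_width"],1),"zyaw",np.degrees(np.arctan2(M[1,2],M[0,2])).round(1),"q6",o["joint_positions"][5].round(2))
a=list(map(float,sys.argv[1:]))
if a:
    y=np.radians(a[3]);T=np.array([[0,-np.sin(y),np.cos(y)],[0,np.cos(y),np.sin(y)],[-1,0,0]])
    print("shift cm",((M.T@(np.array(a[:3])-p))/10).round(2),"rot",np.degrees(R.from_matrix(M.T@T).as_rotvec()).round(2))
E
python3 -m crank '[{"linear":[0,-2.4,4.0],"delta_rot":[0,0,0],"fingers":1},{"linear":[0,-2.4,4.0],"delta_rot":[0,0,0],"fingers":1},{"linear":[0,-2.4,4.0],"delta_rot":[0,0,0],"fingers":1},{"linear":[0,-2.4,4.0],"delta_rot":[0,0,0],"fingers":1},{"linear":[0,-2.4,4.0],"delta_rot":[0,0,0],"fingers":1}]'
python3 -m crank '[{"linear":[0,-2.4,4.0],"delta_rot":[0,0,0],"fingers":1},{"linear":[0,-2.4,4.0],"delta_rot":[0,0,0],"fingers":1},{"linear":[0,-2.4,4.0],"delta_rot":[0,0,0],"fingers":1},{"linear":[0,-2.4,4.0],"delta_rot":[0,0,0],"fingers":1},{"linear":[0,-2.4,4.0],"delta_rot":[0,0,0],"fingers":1}]'
python3 go.py 472 145.3 100 -18.5
```

```text
time: 0.6
tool_pos: [316.9, 321.0, 251.5]
tcp_rot: [-2.363, 1.571, -2.68]
contact_force: [0.7, 0.2, -1.1]
grip_width: 91.5
time: 1.1
tool_pos: [469.7, 144.5, 251.5]
tcp_rot: [-3.116, 1.57, 2.85]
contact_force: [0.7, 0.6, -0.3]
grip_width: 92.0
t 1.1 p [469.7 144.5 251.5] F [ 0.7  0.6 -0.3] Mz [ 0.06 -0.01  0.01] w 92.0 zyaw -18.2 q6 -1.11
shift cm [15.15  0.15  0.2 ] rot [ 0.34 -0.02  0.  ]
```

```bash
python3 -m crank '[{"linear":[4.5,0.15,0.2],"delta_rot":[0.3,0,0],"fingers":1},{"linear":[4.5,0,0],"delta_rot":[0,0,0],"fingers":1},{"linear":[4.5,0,0],"delta_rot":[0,0,0],"fingers":1},{"linear":[4,0,0],"delta_rot":[0,0,0],"fingers":1},{"linear":[2.6,0,0],"delta_rot":[0,0,0],"fingers":1}]'
python3 go.py 472 145.3 50.5 -18.5
```

```text
time: 1.6
tool_pos: [469.6, 146.7, 47.8]
tcp_rot: [-2.687, 1.567, -3.009]
contact_force: [-0.6, -0.1, -0.6]
grip_width: 91.7
t 1.6 p [469.6 146.7  47.8] F [-0.6 -0.1 -0.6] Mz [-0.02  0.   -0.05] w 91.7 zyaw -18.5 q6 -1.1
shift cm [-0.27 -0.05  0.27] rot [ 0.03 -0.21  0.1 ]
```

```bash
python3 -m crank '[{"linear":[-0.25,-0.05,0.25],"delta_rot":[0,0,0],"fingers":1},{"linear":[0,0,0],"delta_rot":[0,0,0],"fingers":1},{"linear":[0,0,0],"delta_rot":[0,0,0],"fingers":1},{"linear":[0,0,0],"delta_rot":[0,0,0],"fingers":1},{"linear":[0,0,0],"delta_rot":[0,0,0],"fingers":1}]'
python3 go.py 472 145.3 50.5 -18.5
```

```text
time: 2.1
tool_pos: [474.1, 145.9, 54.4]
tcp_rot: [0.501, 1.568, 0.179]
contact_force: [-0.3, 0.1, -0.2]
grip_width: 91.8
t 2.1 p [474.1 145.9  54.4] F [-0.3  0.1 -0.2] Mz [-0.07  0.   -0.02] w 91.8 zyaw -18.4 q6 -1.11
shift cm [ 0.39 -0.12 -0.18] rot [ 0.05  0.12 -0.07]
```

```bash
python3 -m crank '[{"linear":[0.3,-0.08,-0.2],"delta_rot":[0,0,0],"fingers":1},{"linear":[0,0,0],"delta_rot":[0,0,0],"fingers":1},{"linear":[0,0,0],"delta_rot":[0,0,0],"fingers":1},{"linear":[0,0,0],"delta_rot":[0,0,0],"fingers":0},{"linear":[0,0,0],"delta_rot":[0,0,0],"fingers":0}]'
python3 go.py 472 145.3 50.5 -18.5
python3 -m crank '[{"linear":[0,0,0],"delta_rot":[0,0,0],"fingers":0},{"linear":[0,0,0],"delta_rot":[0,0,0],"fingers":0},{"linear":[0,0,0],"delta_rot":[0,0,0],"fingers":0},{"linear":[0,0,0],"delta_rot":[0,0,0],"fingers":0},{"linear":[0,0,0],"delta_rot":[0,0,0],"fingers":0}]'
python3 go.py 472 145.3 50.5 -18.5
```

```text
time: 2.6
tool_pos: [471.4, 145.7, 50.2]
tcp_rot: [1.34, 1.571, 1.018]
contact_force: [0.5, 0.3, 0.4]
grip_width: 80.0
t 2.6 p [471.4 145.7  50.2] F [0.5 0.3 0.4] Mz [ 0.04 -0.    0.  ] w 80.0 zyaw -18.5 q6 -1.1
shift cm [-0.03 -0.02  0.07] rot [ 0.05  0.   -0.01]
time: 3.1
tool_pos: [471.3, 145.7, 50.2]
tcp_rot: [1.654, 1.571, 1.332]
contact_force: [-0.8, 0.1, -0.2]
grip_width: 40.3
t 3.1 p [471.3 145.7  50.2] F [-0.8  0.1 -0.2] Mz [0.01 0.05 0.03] w 40.3 zyaw -18.4 q6 -1.1
shift cm [-0.03 -0.01  0.08] rot [ 0.05 -0.   -0.  ]
```

Close the rest of the way, then lift.

```bash
python3 -m crank '[{"linear":[0,0,0],"delta_rot":[0,0,0],"fingers":0},{"linear":[0,0,0],"delta_rot":[0,0,0],"fingers":0},{"linear":[0,0,0],"delta_rot":[0,0,0],"fingers":0},{"linear":[0,0,0],"delta_rot":[0,0,0],"fingers":0},{"linear":[0,0,0],"delta_rot":[0,0,0],"fingers":0}]'
python3 go.py
python3 -m crank '[{"linear":[-2,0,0],"delta_rot":[0,0,0],"fingers":0},{"linear":[-4,0,0],"delta_rot":[0,0,0],"fingers":0},{"linear":[-4,0,0],"delta_rot":[0,0,0],"fingers":0},{"linear":[-4,0,0],"delta_rot":[0,0,0],"fingers":0},{"linear":[-4,0,0],"delta_rot":[0,0,0],"fingers":0}]'
python3 go.py 593.7 -154.1 230 -18.5
```

```text
time: 3.6
tool_pos: [471.4, 145.7, 50.2]
tcp_rot: [0.921, 1.571, 0.599]
contact_force: [0.4, 1.3, -0.9]
grip_width: 13.8
t 3.6 p [471.4 145.7  50.2] F [ 0.4  1.3 -0.9] Mz [ 0.04 -0.09  0.03] w 13.8 zyaw -18.4 q6 -1.1
time: 4.1
tool_pos: [470.7, 145.5, 231.7]
tcp_rot: [-2.642, 1.57, -2.964]
contact_force: [0.7, 0.0, -0.7]
grip_width: 13.5
t 4.1 p [470.7 145.5 231.7] F [ 0.7  0.  -0.7] Mz [-0.03 -0.04  0.06] w 13.5 zyaw -18.5 q6 -1.1
shift cm [  0.16 -24.53  21.15] rot [ 0.05 -0.03  0.02]
```

```bash
python3 -m crank '[{"linear":[0,-3,2.6],"delta_rot":[0,0,0],"fingers":0},{"linear":[0,-3,2.6],"delta_rot":[0,0,0],"fingers":0},{"linear":[0,-3,2.6],"delta_rot":[0,0,0],"fingers":0},{"linear":[0,-3,2.6],"delta_rot":[0,0,0],"fingers":0},{"linear":[0,-3,2.6],"delta_rot":[0,0,0],"fingers":0}]'
python3 -m crank '[{"linear":[0,-3,2.6],"delta_rot":[0,0,0],"fingers":0},{"linear":[0,-3,2.6],"delta_rot":[0,0,0],"fingers":0},{"linear":[0,-3,2.6],"delta_rot":[0,0,0],"fingers":0},{"linear":[0,0,0],"delta_rot":[0,0,0],"fingers":0},{"linear":[0,0,0],"delta_rot":[0,0,0],"fingers":0}]'
python3 go.py 593.7 -154.1 230 -18.5
python3 - <<'E'
from h import *
from plant import capture
o=[]
for n in("scene","top"):
    c=capture(n);np.savez(n+"1.npz",**c)
    x,y=(170,150) if n=="scene" else (300,130)
    o.append(cv2.resize(c["image"][y:y+120,x:x+100],(400,480),interpolation=cv2.INTER_CUBIC))
cv2.imwrite("pics/v5.png",np.hstack(o))
E
```

```text
time: 4.6
tool_pos: [547.2, -39.3, 229.9]
tcp_rot: [3.117, 1.57, 2.795]
contact_force: [1.1, 1.4, -2.5]
grip_width: 14.2
time: 5.1
tool_pos: [592.2, -148.4, 229.2]
tcp_rot: [2.915, 1.569, 2.591]
contact_force: [-1.0, 0.6, -2.1]
grip_width: 13.8
t 5.1 p [ 592.2 -148.4  229.2] F [-1.   0.6 -2.1] Mz [-0.02 -0.02  0.04] w 13.8 zyaw -18.6 q6 -1.62
shift cm [-0.08 -0.49  0.32] rot [-0.05 -0.12 -0.03]
```

View pics/v5.png

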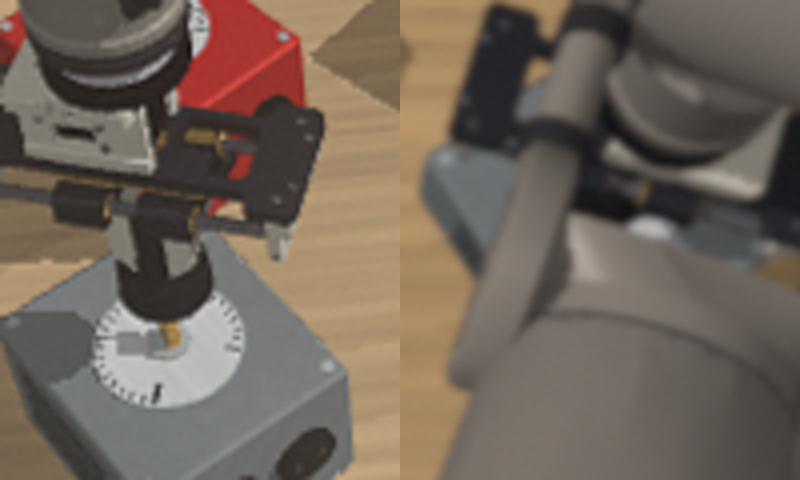

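The scene crop shows the knob held upright above the shaft (pixel ~211,225). The arm blocks the top view. I'll measure the held knob's axis from the lower rim arc in the scene view.

```bash
python3 - <<'E'
from h import *
c=dict(np.load("scene1.npz"));x,y,w,h=192,205,40,34
im,mp=big(c["image"],x,y,w,h,10);v=im.max(2)
print([np.percentile(v,p) for p in(5,20,50)], v[150,::25], v[::25,190])
for t in(80,95,110):
    ct=contour(v<t)[:,0];px=mp(ct)
    # lower arc: for each column the lowest point
    cols=np.unique(ct[:,0]);A=np.array([[k,ct[ct[:,0]==k,1].max()] for k in cols])
    A=A[(A[:,1]>170)];A=A[(A[:,0]>A[:,0].min()+25)&(A[:,0]<A[:,0].max()-25)]
    P=cast(c,mp(A),179);q,e=circ(P,28);print(t,mp(A[[0,-1]]),q.round(1),e)
# dial centre by same camera for reference (593.5,-154.4 at z122)
E
```

```text
[np.float64(46.0), np.float64(51.0), np.float64(122.0)] [123 123 122  75  47  47  47  46  52  46  51  52  46 120 120 123] [ 51  50  82  78  55  36  47  53  50  49  57 112 106 131]
80 [[201.85 226.65]
 [219.95 225.65]] [ 590.2 -148.4] 0.37180760481199365
95 [[201.55 226.55]
 [220.15 225.65]] [ 590.8 -148.4] 0.3893736273092611
110 [[201.25 226.55]
 [220.45 225.45]] [ 591.3 -148.4] 0.41501627330666185
```

```bash
python3 -m crank '[{"linear":[1.5,-0.5,0.4],"delta_rot":[0,0,0],"fingers":0},{"linear":[1,0,0],"delta_rot":[0,0,0],"fingers":0},{"linear":[0,0,0],"delta_rot":[0,0,0],"fingers":0},{"linear":[0,0,0],"delta_rot":[0,0,0],"fingers":0},{"linear":[0,0,0],"delta_rot":[0,0,0],"fingers":0}]'
python3 go.py 594.3 -154.2 197 -18.5
```

```text
time: 5.7
tool_pos: [595.0, -153.7, 205.5]
tcp_rot: [0.148, 1.57, -0.174]
contact_force: [-0.2, -0.4, -1.6]
grip_width: 13.8
t 5.7 p [ 595.  -153.7  205.5] F [-0.2 -0.4 -1.6] Mz [-0.   -0.   -0.01] w 13.8 zyaw -18.4 q6 -1.63
shift cm [ 0.85 -0.07 -0.05] rot [ 0.07  0.03 -0.  ]
```

```bash
python3 -m crank '[{"linear":[0.8,-0.07,-0.05],"delta_rot":[0,0,0],"fingers":0},{"linear":[0.1,0,0],"delta_rot":[0,0,0],"fingers":0},{"linear":[0.1,0,0],"delta_rot":[0,0,0],"fingers":0},{"linear":[0,0,0],"delta_rot":[0,0,0],"fingers":0},{"linear":[0,0,0],"delta_rot":[0,0,0],"fingers":0}]'
python3 go.py 594.3 -154.2 190 -18.5
```

```text
time: 6.2
tool_pos: [594.2, -154.4, 195.3]
tcp_rot: [0.293, 1.571, -0.029]
contact_force: [0.2, 0.6, -1.0]
grip_width: 13.6
t 6.2 p [ 594.2 -154.4  195.3] F [ 0.2  0.6 -1. ] Mz [ 0.04 -0.    0.02] w 13.6 zyaw -18.5 q6 -1.63
shift cm [ 0.53  0.02 -0.  ] rot [ 0.05  0.02 -0.  ]
```

```bash
python3 -m crank '[{"linear":[0.1,0,0],"delta_rot":[0,0,0],"fingers":0},{"linear":[0.1,0,0],"delta_rot":[0,0,0],"fingers":0},{"linear":[0,0,0],"delta_rot":[0,0,0],"fingers":0},{"linear":[0,0,0],"delta_rot":[0,0,0],"fingers":0},{"linear":[0,0,0],"delta_rot":[0,0,0],"fingers":0}]'
python3 go.py
python3 -m crank '[{"linear":[0.1,0,0],"delta_rot":[0,0,0],"fingers":0},{"linear":[0.1,0,0],"delta_rot":[0,0,0],"fingers":0},{"linear":[0,0,0],"delta_rot":[0,0,0],"fingers":0},{"linear":[0,0,0],"delta_rot":[0,0,0],"fingers":0},{"linear":[0,0,0],"delta_rot":[0,0,0],"fingers":0}]'
python3 go.py
```

```text
time: 6.7
tool_pos: [594.2, -154.4, 193.3]
tcp_rot: [0.436, 1.571, 0.114]
contact_force: [-0.4, -0.1, -1.6]
grip_width: 13.8
t 6.7 p [ 594.2 -154.4  193.3] F [-0.4 -0.1 -1.6] Mz [-0.01  0.05  0.06] w 13.8 zyaw -18.5 q6 -1.63
time: 7.2
tool_pos: [594.1, -154.4, 191.9]
tcp_rot: [-0.184, 1.57, -0.506]
contact_force: [-2.6, 0.8, 5.5]
grip_width: 13.9
t 7.2 p [ 594.1 -154.4  191.9] F [-2.6  0.8  5.5] Mz [ 0.11  0.63 -0.02] w 13.9 zyaw -18.4 q6 -1.63
```

```bash
python3 -m crank '[{"linear":[0,0.02,-0.07],"delta_rot":[0,0,0],"fingers":0},{"linear":[0,0.02,-0.07],"delta_rot":[0,0,0],"fingers":0},{"linear":[0,0,0],"delta_rot":[0,0,0],"fingers":0},{"linear":[0,0,0],"delta_rot":[0,0,0],"fingers":0},{"linear":[0,0,0],"delta_rot":[0,0,0],"fingers":0}]'
python3 go.py
```

```text
time: 7.7
tool_pos: [592.8, -153.4, 190.7]
tcp_rot: [2.863, 1.57, 2.541]
contact_force: [-0.4, 0.6, -1.4]
grip_width: 13.8
t 7.7 p [ 592.8 -153.4  190.7] F [-0.4  0.6 -1.4] Mz [-0.08  0.07  0.01] w 13.8 zyaw -18.5 q6 -1.63
```

```bash
python3 -m crank '[{"linear":[0.05,0,0],"delta_rot":[0,0,0],"fingers":0},{"linear":[0.05,0,0],"delta_rot":[0,0,0],"fingers":0},{"linear":[0,0,0],"delta_rot":[0,0,0],"fingers":0},{"linear":[0,0,0],"delta_rot":[0,0,0],"fingers":0},{"linear":[0,0,0],"delta_rot":[0,0,0],"fingers":0}]'
python3 go.py
```

```text
time: 8.2
tool_pos: [592.9, -153.5, 190.1]
tcp_rot: [2.666, 1.571, 2.344]
contact_force: [-1.1, -0.3, -1.4]
grip_width: 14.2
t 8.2 p [ 592.9 -153.5  190.1] F [-1.1 -0.3 -1.4] Mz [-0.04  0.11  0.06] w 14.2 zyaw -18.4 q6 -1.63
```

```bash
python3 -m crank '[{"linear":[0.05,0,0],"delta_rot":[0,0,0],"fingers":0},{"linear":[0.05,0,0],"delta_rot":[0,0,0],"fingers":0},{"linear":[0,0,0],"delta_rot":[0,0,0],"fingers":0},{"linear":[0,0,0],"delta_rot":[0,0,0],"fingers":0},{"linear":[0,0,0],"delta_rot":[0,0,0],"fingers":0}]'
python3 go.py
```

```text
time: 8.7
tool_pos: [593.1, -153.6, 189.8]
tcp_rot: [0.004, 1.57, -0.318]
contact_force: [-1.7, 0.2, 5.5]
grip_width: 13.8
t 8.7 p [ 593.1 -153.6  189.8] F [-1.7  0.2  5.5] Mz [-0.02  0.51 -0.  ] w 13.8 zyaw -18.4 q6 -1.63
```

```bash
python3 -m crank '[{"linear":[0,0,-0.05],"delta_rot":[2,0,0],"fingers":0},{"linear":[0,0,0],"delta_rot":[3,0,0],"fingers":0},{"linear":[0,0,0],"delta_rot":[3,0,0],"fingers":0},{"linear":[0,0,0],"delta_rot":[2,0,0],"fingers":0},{"linear":[0,0,0],"delta_rot":[0,0,0],"fingers":0}]'
python3 go.py
```

```text
time: 9.2
tool_pos: [592.9, -153.5, 189.8]
tcp_rot: [0.169, 1.569, -0.328]
contact_force: [-1.6, -1.1, 5.7]
grip_width: 13.8
t 9.2 p [ 592.9 -153.5  189.8] F [-1.6 -1.1  5.7] Mz [-0.05  0.2  -0.02] w 13.8 zyaw -28.5 q6 -1.45
```

```bash
python3 -m crank '[{"linear":[0,0,0],"delta_rot":[2,0,0],"fingers":0},{"linear":[0,0,0],"delta_rot":[3,0,0],"fingers":0},{"linear":[0,0,0],"delta_rot":[3,0,0],"fingers":0},{"linear":[0,0,0],"delta_rot":[2,0,0],"fingers":0},{"linear":[0,0,0],"delta_rot":[0,0,0],"fingers":0}]'
python3 go.py
```

```text
time: 9.7
tool_pos: [592.8, -153.5, 189.7]
tcp_rot: [0.325, 1.57, -0.346]
contact_force: [-1.7, -0.0, 4.9]
grip_width: 14.0
t 9.7 p [ 592.8 -153.5  189.7] F [-1.7 -0.   4.9] Mz [-0.05  0.24 -0.01] w 14.0 zyaw -38.4 q6 -1.28
```

```bash
python3 -m crank '[{"linear":[0,0,0],"delta_rot":[2,0,0],"fingers":0},{"linear":[0,0,0],"delta_rot":[3,0,0],"fingers":0},{"linear":[0,0,0],"delta_rot":[3,0,0],"fingers":0},{"linear":[0,0,0],"delta_rot":[2,0,0],"fingers":0},{"linear":[0,0,0],"delta_rot":[0,0,0],"fingers":0}]'
python3 go.py
```

```text
time: 10.2
tool_pos: [592.8, -153.7, 189.7]
tcp_rot: [0.325, 1.57, -0.52]
contact_force: [-1.3, -0.2, 5.0]
grip_width: 13.4
t 10.2 p [ 592.8 -153.7  189.7] F [-1.3 -0.2  5. ] Mz [-0.22  0.21  0.02] w 13.4 zyaw -48.4 q6 -1.1
```

```bash
python3 -m crank '[{"linear":[0,0,0],"delta_rot":[2,0,0],"fingers":0},{"linear":[0,0,0],"delta_rot":[3,0,0],"fingers":0},{"linear":[0,0,0],"delta_rot":[3,0,0],"fingers":0},{"linear":[0,0,0],"delta_rot":[2,0,0],"fingers":0},{"linear":[0,0,0],"delta_rot":[0,0,0],"fingers":0}]'
python3 go.py
```

```text
time: 10.7
tool_pos: [592.6, -153.7, 189.6]
tcp_rot: [0.291, 1.57, -0.728]
contact_force: [-0.9, -1.8, 5.3]
grip_width: 14.1
t 10.7 p [ 592.6 -153.7  189.6] F [-0.9 -1.8  5.3] Mz [-0.25  0.35  0.01] w 14.1 zyaw -58.4 q6 -0.93
```

```bash
python3 -m crank '[{"linear":[0,0,0],"delta_rot":[2,0,0],"fingers":0},{"linear":[0,0,0],"delta_rot":[3,0,0],"fingers":0},{"linear":[0,0,0],"delta_rot":[3,0,0],"fingers":0},{"linear":[0,0,0],"delta_rot":[2,0,0],"fingers":0},{"linear":[0,0,0],"delta_rot":[0,0,0],"fingers":0}]'
python3 go.py
```

```text
time: 11.2
tool_pos: [592.5, -153.9, 189.0]
tcp_rot: [-0.177, 1.57, -1.371]
contact_force: [-0.2, -2.9, 2.5]
grip_width: 13.9
t 11.2 p [ 592.5 -153.9  189. ] F [-0.2 -2.9  2.5] Mz [-0.63  0.15  0.02] w 13.9 zyaw -68.4 q6 -0.76
```

```bash
python3 -m crank '[{"linear":[0,0,0.04],"delta_rot":[2,0,0],"fingers":0},{"linear":[0.05,0,0],"delta_rot":[1,0,0],"fingers":0},{"linear":[0.05,0,0],"delta_rot":[0,0,0],"fingers":0},{"linear":[0,0,0],"delta_rot":[0,0,0],"fingers":0},{"linear":[0,0,0],"delta_rot":[0,0,0],"fingers":0}]'
python3 go.py
```

```text
time: 11.7
tool_pos: [592.5, -154.0, 187.7]
tcp_rot: [-1.66, 1.57, -2.906]
contact_force: [-0.5, -3.7, -3.6]
grip_width: 13.9
t 11.7 p [ 592.5 -154.   187.7] F [-0.5 -3.7 -3.6] Mz [-0.77  0.04 -0.03] w 13.9 zyaw -71.4 q6 -0.7
```

```bash
python3 -m crank '[{"linear":[0.1,0,0.05],"delta_rot":[0,0,0],"fingers":0},{"linear":[0.1,0,0],"delta_rot":[0,0,0],"fingers":0},{"linear":[0.1,0,0],"delta_rot":[0,0,0],"fingers":0},{"linear":[0,0,0],"delta_rot":[0,0,0],"fingers":0},{"linear":[0,0,0],"delta_rot":[0,0,0],"fingers":0}]'
python3 go.py
```

```text
time: 12.2
tool_pos: [592.6, -154.1, 185.0]
tcp_rot: [-2.422, 1.57, 2.614]
contact_force: [-1.4, -2.7, -1.3]
grip_width: 13.6
t 12.2 p [ 592.6 -154.1  185. ] F [-1.4 -2.7 -1.3] Mz [-0.61  0.3  -0.03] w 13.6 zyaw -71.4 q6 -0.7
```

```bash
python3 -m crank '[{"linear":[0.05,0,0.03],"delta_rot":[0,0,0],"fingers":0},{"linear":[0.05,0,0],"delta_rot":[0,0,0],"fingers":0},{"linear":[0.05,0,0],"delta_rot":[0,0,0],"fingers":0},{"linear":[0,0,0],"delta_rot":[0,0,0],"fingers":0},{"linear":[0,0,0],"delta_rot":[0,0,0],"fingers":0}]'
python3 go.py
```

```text
time: 12.7
tool_pos: [592.7, -154.3, 183.7]
tcp_rot: [-2.756, 1.57, 2.28]
contact_force: [-3.4, -0.5, 0.7]
grip_width: 13.7
t 12.7 p [ 592.7 -154.3  183.7] F [-3.4 -0.5  0.7] Mz [-0.19  0.72 -0.03] w 13.7 zyaw -71.4 q6 -0.7
```

```bash
python3 -m crank '[{"linear":[0.05,-0.03,0],"delta_rot":[0,0,0],"fingers":0},{"linear":[0.05,0,0],"delta_rot":[0,0,0],"fingers":0},{"linear":[0.05,0,0],"delta_rot":[0,0,0],"fingers":0},{"linear":[0,0,0],"delta_rot":[0,0,0],"fingers":0},{"linear":[0,0,0],"delta_rot":[0,0,0],"fingers":0}]'
python3 go.py
```

```text
time: 13.2
tool_pos: [592.6, -154.3, 182.4]
tcp_rot: [2.354, 1.57, 1.107]
contact_force: [-3.3, 2.1, 4.8]
grip_width: 13.6
t 13.2 p [ 592.6 -154.3  182.4] F [-3.3  2.1  4.8] Mz [0.32 0.73 0.  ] w 13.6 zyaw -71.4 q6 -0.7
```

```bash
python3 -m crank '[{"linear":[0.05,-0.03,-0.02],"delta_rot":[0,0,0],"fingers":0},{"linear":[0.05,0,0],"delta_rot":[0,0,0],"fingers":0},{"linear":[0.05,0,0],"delta_rot":[0,0,0],"fingers":0},{"linear":[0,0,0],"delta_rot":[0,0,0],"fingers":0},{"linear":[0,0,0],"delta_rot":[0,0,0],"fingers":0}]'
python3 go.py
```

```text
time: 13.7
tool_pos: [592.5, -154.4, 180.3]
tcp_rot: [2.276, 1.57, 1.029]
contact_force: [0.8, 2.4, 0.0]
grip_width: 13.6
t 13.7 p [ 592.5 -154.4  180.3] F [0.8 2.4 0. ] Mz [ 0.41  0.01 -0.1 ] w 13.6 zyaw -71.4 q6 -0.7
```

```bash
python3 -m crank '[{"linear":[0.1,0,-0.02],"delta_rot":[0,0,0],"fingers":0},{"linear":[0.1,0,0],"delta_rot":[0,0,0],"fingers":0},{"linear":[0.1,0,0],"delta_rot":[0,0,0],"fingers":0},{"linear":[0,0,0],"delta_rot":[0,0,0],"fingers":0},{"linear":[0,0,0],"delta_rot":[0,0,0],"fingers":0}]'
python3 go.py
python3 -m crank '[{"linear":[0.05,0,0],"delta_rot":[0,0,0],"fingers":0},{"linear":[0.05,0,0],"delta_rot":[0,0,0],"fingers":0},{"linear":[0,0,0],"delta_rot":[0,0,0],"fingers":0},{"linear":[0,0,0],"delta_rot":[0,0,0],"fingers":0},{"linear":[0,0,0],"delta_rot":[0,0,0],"fingers":0}]'
python3 go.py
```

```text
time: 14.2
tool_pos: [592.0, -154.5, 177.1]
tcp_rot: [-1.942, 1.57, 3.094]
contact_force: [-0.2, 1.1, -3.5]
grip_width: 14.0
t 14.2 p [ 592.  -154.5  177.1] F [-0.2  1.1 -3.5] Mz [-0.11 -0.01 -0.03] w 14.0 zyaw -71.5 q6 -0.7
time: 14.7
tool_pos: [592.2, -154.4, 176.7]
tcp_rot: [0.407, 1.571, -0.841]
contact_force: [-0.8, 0.1, -3.0]
grip_width: 13.8
t 14.7 p [ 592.2 -154.4  176.7] F [-0.8  0.1 -3. ] Mz [-0.13  0.07  0.04] w 13.8 zyaw -71.5 q6 -0.7
```

```bash
python3 -m crank '[{"linear":[0.05,0,0],"delta_rot":[0,0,0],"fingers":0},{"linear":[0.05,0,0],"delta_rot":[0,0,0],"fingers":0},{"linear":[0.03,0,0],"delta_rot":[0,0,0],"fingers":0},{"linear":[0,0,0],"delta_rot":[0,0,0],"fingers":0},{"linear":[0,0,0],"delta_rot":[0,0,0],"fingers":0}]'
python3 go.py
```

```text
time: 15.2
tool_pos: [592.4, -154.4, 176.1]
tcp_rot: [0.883, 1.57, -0.364]
contact_force: [-1.5, 0.8, 4.8]
grip_width: 14.0
t 15.2 p [ 592.4 -154.4  176.1] F [-1.5  0.8  4.8] Mz [ 0.01  0.31 -0.03] w 14.0 zyaw -71.5 q6 -0.7
```

```bash
python3 -m crank '[{"linear":[0.03,0,0],"delta_rot":[0,0,0],"fingers":0},{"linear":[0.03,0,0],"delta_rot":[0,0,0],"fingers":0},{"linear":[0,0,0],"delta_rot":[0,0,0],"fingers":0},{"linear":[0,0,0],"delta_rot":[0,0,0],"fingers":0},{"linear":[0,0,0],"delta_rot":[0,0,0],"fingers":0}]'
python3 go.py
```

```text
time: 15.7
tool_pos: [592.4, -154.4, 176.0]
tcp_rot: [0.896, 1.569, -0.351]
contact_force: [-3.0, 0.4, 7.8]
grip_width: 13.9
t 15.7 p [ 592.4 -154.4  176. ] F [-3.   0.4  7.8] Mz [0.05 0.61 0.02] w 13.9 zyaw -71.4 q6 -0.7
```

```bash
python3 -m crank '[{"linear":[0.06,0,0],"delta_rot":[0,0,0],"fingers":0},{"linear":[0.06,0,0],"delta_rot":[0,0,0],"fingers":0},{"linear":[0,0,0],"delta_rot":[0,0,0],"fingers":0},{"linear":[0,0,0],"delta_rot":[0,0,0],"fingers":0},{"linear":[0,0,0],"delta_rot":[0,0,0],"fingers":0}]'
python3 go.py
python3 -m crank '[{"linear":[-0.1,0,0],"delta_rot":[0,0,0],"fingers":0},{"linear":[-0.12,-0.02,0],"delta_rot":[0,0,0],"fingers":0},{"linear":[0,0,0],"delta_rot":[0,0,0],"fingers":0},{"linear":[0,0,0],"delta_rot":[-2,0,0],"fingers":0},{"linear":[0,0,0],"delta_rot":[-3,0,0],"fingers":0}]'
python3 go.py
```

```text
time: 16.2
tool_pos: [592.4, -154.4, 176.0]
tcp_rot: [0.837, 1.568, -0.41]
contact_force: [-4.4, 1.9, 14.9]
grip_width: 13.4
t 16.2 p [ 592.4 -154.4  176. ] F [-4.4  1.9 14.9] Mz [0.24 1.08 0.02] w 13.4 zyaw -71.4 q6 -0.7
time: 16.7
tool_pos: [592.4, -154.9, 176.1]
tcp_rot: [0.485, 1.569, -0.673]
contact_force: [-0.9, -1.9, 2.3]
grip_width: 13.6
t 16.7 p [ 592.4 -154.9  176.1] F [-0.9 -1.9  2.3] Mz [-0.41  0.03 -0.04] w 13.6 zyaw -66.4 q6 -0.79
```

It's hard home: z held at 176.0 with 15 N pressing, 13.8 mm below the first rest. Now I'll turn it anticlockwise, with 53° left to go.

```bash
python3 -m crank '[{"linear":[0,0,0],"delta_rot":[-3,0,0],"fingers":0},{"linear":[0,0,0],"delta_rot":[-3,0,0],"fingers":0},{"linear":[0,0,0],"delta_rot":[-3,0,0],"fingers":0},{"linear":[0,0,0],"delta_rot":[-3,0,0],"fingers":0},{"linear":[0,0,0],"delta_rot":[-3,0,0],"fingers":0}]'
python3 go.py
python3 -m crank '[{"linear":[0,0,0],"delta_rot":[-3,0,0],"fingers":0},{"linear":[0,0,0],"delta_rot":[-3,0,0],"fingers":0},{"linear":[0,0,0],"delta_rot":[-3,0,0],"fingers":0},{"linear":[0,0,0],"delta_rot":[-3,0,0],"fingers":0},{"linear":[0,0,0],"delta_rot":[-3,0,0],"fingers":0}]'
python3 go.py
```

```text
time: 17.2
tool_pos: [592.8, -155.0, 176.1]
tcp_rot: [0.449, 1.568, -0.447]
contact_force: [1.1, -1.2, 3.1]
grip_width: 13.4
t 17.2 p [ 592.8 -155.   176.1] F [ 1.1 -1.2  3.1] Mz [-0.27 -0.25 -0.17] w 13.4 zyaw -51.4 q6 -1.06
time: 17.7
tool_pos: [593.0, -154.8, 176.1]
tcp_rot: [0.379, 1.568, -0.256]
contact_force: [1.7, -0.4, 2.0]
grip_width: 14.0
t 17.7 p [ 593.  -154.8  176.1] F [ 1.7 -0.4  2. ] Mz [-0.11 -0.36 -0.09] w 14.0 zyaw -36.3 q6 -1.32
```

```bash
python3 -m crank '[{"linear":[0,0,0],"delta_rot":[-3,0,0],"fingers":0},{"linear":[0,0,0],"delta_rot":[-3,0,0],"fingers":0},{"linear":[0,0,0],"delta_rot":[-3,0,0],"fingers":0},{"linear":[0,0,0],"delta_rot":[-3,0,0],"fingers":0},{"linear":[0,0,0],"delta_rot":[-3,0,0],"fingers":0}]'
python3 go.py
python3 -m crank '[{"linear":[0,0,0],"delta_rot":[-3,0,0],"fingers":0},{"linear":[0,0,0],"delta_rot":[-3,0,0],"fingers":0},{"linear":[0,0,0],"delta_rot":[-1.6,0,0],"fingers":0},{"linear":[0,0,0],"delta_rot":[0,0,0],"fingers":0},{"linear":[0,0,0],"delta_rot":[0,0,0],"fingers":0}]'
python3 go.py
```

```text
time: 18.2
tool_pos: [593.1, -154.5, 176.1]
tcp_rot: [0.266, 1.568, -0.107]
contact_force: [3.2, 0.3, 2.3]
grip_width: 13.8
t 18.2 p [ 593.1 -154.5  176.1] F [3.2 0.3 2.3] Mz [ 0.03 -0.44 -0.16] w 13.8 zyaw -21.3 q6 -1.58
time: 18.7
tool_pos: [593.0, -154.4, 176.1]
tcp_rot: [0.151, 1.568, -0.092]
contact_force: [5.8, 0.9, 1.4]
grip_width: 13.8
t 18.7 p [ 593.  -154.4  176.1] F [5.8 0.9 1.4] Mz [ 0.15 -1.03 -0.08] w 13.8 zyaw -13.9 q6 -1.71
```

```bash
python3 -m crank '[{"linear":[0,0,0.03],"delta_rot":[-0.3,0,0],"fingers":0},{"linear":[0,0,0],"delta_rot":[0,0,0],"fingers":0.6},{"linear":[0,0,0],"delta_rot":[0,0,0],"fingers":0.6},{"linear":[0,0,0],"delta_rot":[0,0,0],"fingers":0.6},{"linear":[0,0,0],"delta_rot":[0,0,0],"fingers":0.6}]'
python3 go.py
python3 -m crank '[{"linear":[0,0,0],"delta_rot":[0,0,0],"fingers":0.6},{"linear":[0,0,0],"delta_rot":[0,0,0],"fingers":0.6},{"linear":[-0.5,0,0],"delta_rot":[0,0,0],"fingers":0.6},{"linear":[-2,0,0],"delta_rot":[0,0,0],"fingers":0.6},{"linear":[-4,0,0],"delta_rot":[0,0,0],"fingers":0.6}]'
python3 -m crank '[{"linear":[-4,0,0],"delta_rot":[0,0,0],"fingers":0.6},{"linear":[0,4.5,0],"delta_rot":[0,0,0],"fingers":0.6},{"linear":[0,4.5,0],"delta_rot":[0,0,0],"fingers":0.6},{"linear":[0,4.5,0],"delta_rot":[0,0,0],"fingers":0.6},{"linear":[0,4.5,0],"delta_rot":[0,0,0],"fingers":0.6}]'
python3 -m crank '[{"linear":[0,4.5,0],"delta_rot":[0,0,0],"fingers":0.6},{"linear":[0,4.5,0],"delta_rot":[0,0,0],"fingers":0.6},{"linear":[0,4.5,0],"delta_rot":[0,0,0],"fingers":0.6},{"linear":[0,4.5,0],"delta_rot":[0,0,0],"fingers":0.6},{"linear":[0,0,0],"delta_rot":[0,0,0],"fingers":0.6}]'
python3 go.py
python3 - <<'E'
from h import *
from plant import capture
o=[]
for n in("scene","top"):
    c=capture(n);np.savez(n+"2.npz",**c)
    x,y=(180,205) if n=="scene" else (317,151)
    o.append(cv2.resize(c["image"][y:y+60,x:x+64],(400,375),interpolation=cv2.INTER_CUBIC))
cv2.imwrite("pics/v6.png",np.clip(np.hstack(o).astype(float)*1.5,0,255))
E
```

```text
time: 19.2
tool_pos: [591.8, -154.5, 175.4]
tcp_rot: [3.079, 1.569, 2.842]
contact_force: [-0.5, -0.1, -0.4]
grip_width: 41.1
t 19.2 p [ 591.8 -154.5  175.4] F [-0.5 -0.1 -0.4] Mz [ 0.05 -0.03  0.05] w 41.1 zyaw -13.6 q6 -1.71
time: 19.7
tool_pos: [590.9, -153.9, 238.8]
tcp_rot: [2.988, 1.564, 2.751]
contact_force: [0.6, -0.1, -0.1]
grip_width: 54.6
time: 20.2
tool_pos: [634.6, 22.1, 281.5]
tcp_rot: [0.249, 1.57, 0.012]
contact_force: [0.9, -0.7, -0.1]
grip_width: 55.3
time: 20.7
tool_pos: [676.4, 201.7, 280.1]
tcp_rot: [1.96, 1.569, 1.73]
contact_force: [-1.4, -0.7, 0.2]
grip_width: 55.1
t 20.7 p [676.4 201.7 280.1] F [-1.4 -0.7  0.2] Mz [-0.04 -0.03 -0.04] w 55.1 zyaw -13.2 q6 -1.16[ WARN:0@1.159] global loadsave.cpp:1063 imwrite_ Unsupported depth image for selected encoder is fallbacked to CV_8U.
```

View pics/v6.png

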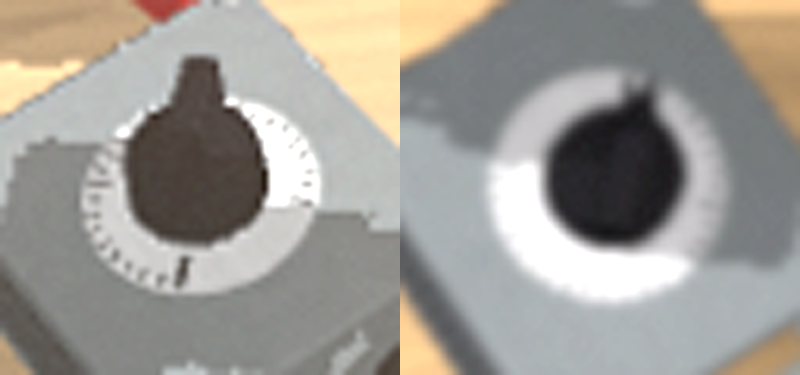

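```bash
python3 - <<'E'
from h import *
c=dict(np.load("top2.npz"));im,mp=big(c["image"],332,156,40,40,10);v=im.max(2)
f=lambda q,p:np.degrees(np.arctan2(*(p-q)[::-1]))
for t in(45,60):
    ct=contour(v<t)[:,0];P=cast(c,mp(ct),149)
    g=least_squares(lambda q:np.hypot(*(P-q[:2]).T)-q[2],[593,-154,28],loss="soft_l1",f_scale=.3)
    q=g.x[:2];r=np.hypot(*(P-q).T);k=r>g.x[2]+2.5;print(t,g.x.round(1),"tip far",mp(ct[r.argmax()]),r.max(),f(q,P[r.argmax()]),"mean",f(q,P[k].mean(0)) if k.any() else 0)
    for z in(150,162,174):
        p=cast(c,mp(ct[r.argmax()]),z)[0];print("  z",z,p.round(1),f(q,p).round(1),f(np.array([592.9,-154.2]),p).round(1))
c=dict(np.load("scene2.npz"));
# rear end of blade in scene: top edge centre crop (200,60)
for z in(174,):print("rear",cast(c,[180+200*.16,205+60*.16],z))
a=np.clip((v.astype(float)-5)*6,0,255).astype(np.uint8);cv2.imwrite("pics/v7.png",cv2.applyColorMap(a,2))
s,m2=big(c["image"],195,205,40,50,10)
im2=cv2.applyColorMap(np.clip((s.max(2).astype(float)-30)*5,0,255).astype(np.uint8),2)
cv2.imwrite("pics/v7.png",np.hstack([cv2.applyColorMap(a,2),im2[:400]]))
E
```

```text
45 [ 591.8 -152.7   24.9] tip far [355.85 165.75] 33.935808601027844 -21.751885065684505 mean -21.34416291741068
  z 150 [ 623.1 -165.1] -21.6 -19.8
  z 162 [ 620.1 -162.8] -19.7 -17.5
  z 174 [ 617.2 -160.5] -17.2 -14.6
60 [ 591.9 -152.7   25.9] tip far [356.35 164.95] 36.058201913200755 -22.52238536512462 mean -21.08894528033176
  z 150 [ 625.  -166.3] -22.4 -20.7
  z 162 [ 622. -164.] -20.7 -18.7
  z 174 [ 619.1 -161.8] -18.5 -16.1
rear [[ 570.53552996 -146.53829494]]
```

View pics/v7.png

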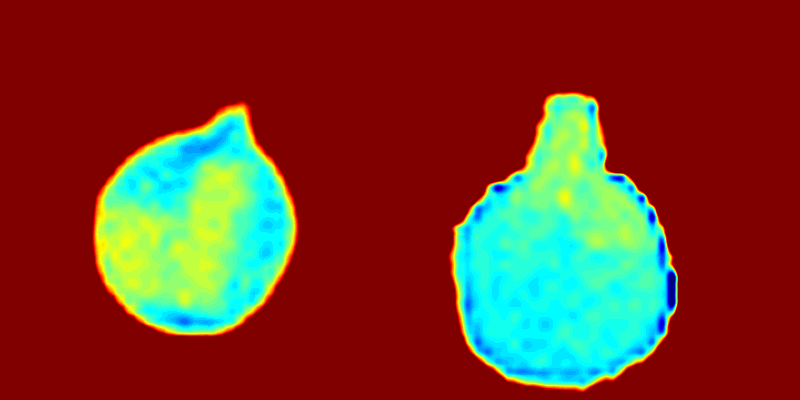

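```bash
python3 - <<'E'
from h import *
from plant import capture
def edge(cs,x0,y0,A,B,z,half=3):
    # average frames, profile across the guessed right top edge A->B (upscaled crop px), steepest drop, line fit
    im=np.mean([c["image"].astype(float).max(2) for c in cs],0)
    c=cs[0];cr,mp=big(im,x0,y0,40,40,10);cr=cv2.GaussianBlur(cr,(0,0),5)
    A,B=np.array(A,float),np.array(B,float);d=(B-A)/np.linalg.norm(B-A);n=np.array([-d[1],d[0]]);pts=[]
    for s in np.linspace(0,1,25):
        o=A+s*(B-A);l=np.array([o+k*n for k in range(-25,26)],np.float32)
        pr=cv2.remap(cr.astype(np.float32),l[:,0].copy(),l[:,1].copy(),1).ravel();pts.append(l[abs(np.gradient(pr)).argmax()])
    P=cast(c,mp(np.array(pts)),z);vx,vy,px,py=cv2.fitLine(P.astype(np.float32),cv2.DIST_HUBER,0,.01,.01).ravel()
    a=np.degrees(np.arctan2(vy,vx));a=a if abs(a)<90 else a-180*np.sign(a)
    res=(P-[px,py])@[-vy,vx];return a.round(1),np.std(res).round(2),(px.round(1),py.round(1))
t=[capture("top") for _ in range(12)]
im=np.mean([c["image"].astype(float) for c in t],0)
print("final right edge",edge(t,332,156,[245,165],[228,295],174))
print("initial (ref, held yaw -18.5)",edge([dict(np.load("top0.npz"))],212,216,[235,115],[187,245],48))
cr,_=big(im.max(2),332,156,40,40,10);print("noise",np.std(t[0]["image"].astype(float)-t[1]["image"]))
cv2.imwrite("pics/v8.png",cv2.applyColorMap(np.clip((cv2.resize(cr,(560,560))-10)*9,0,255).astype(np.uint8),2))
E
```

```text
final right edge (np.float32(-16.4), np.float64(2.23), (np.float32(586.6), np.float32(-158.5)))
initial (ref, held yaw -18.5) (np.float32(-19.3), np.float64(0.98), (np.float32(471.6), np.float32(143.1)))
noise 2.450642963618143
```

View pics/v8.png

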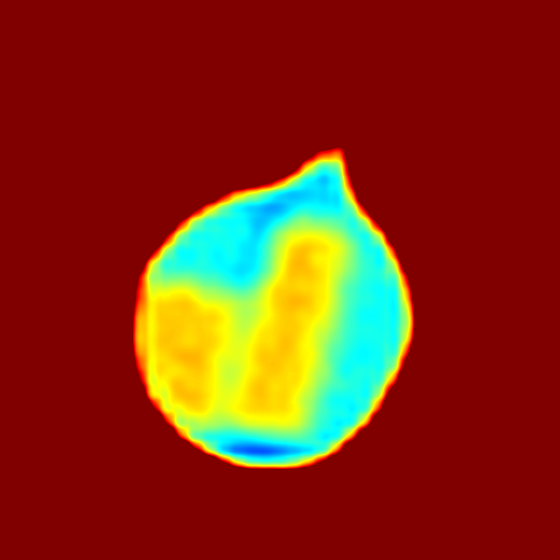

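The averaged top picture shows the blade's sides, (350,245)→(308,420) and (278,240)→(240,410). They run about 13° right of image-up, so the pointer is at about -13.6°. The zero stroke measured -13.9° and -13.1°, so they agree. The arm is clear, so I'll hand in.

```bash
python3 - <<'E'
from plant import bot,workorder
import numpy as np,cv2
a=np.load("top0.npz")["image"].astype(int);b=np.load("top2.npz")["image"].astype(int)
for n,(x,y) in dict(jar=(263,137),gutter=(125,178),bar=(183,143),hammer=(450,220)).items():
    print(n,abs(a-b)[y-30:y+30,x-20:x+20].max(2).mean().round(1))
print(workorder.close_job())
E
```

```text
jar 21.6
gutter 76.1
bar 65.7
hammer 20.1
the job is handed in; nothing more can be done
None
```

```bash
python3 - <<'E'
from h import *
for n,d in(("scene",dict(jar=(307,293),gutter=(441,243),bar=(396,290),hammer=(112,240))),("top",dict(jar=(263,137),hammer=(450,220)))):
    a=np.load(n+"0.npz")["image"];b=np.load(n+"2.npz")["image"]
    for k,(x,y) in d.items():
        t=a[y-22:y+22,x-18:x+18];r=cv2.matchTemplate(b[y-34:y+34,x-30:x+30],t,cv2.TM_CCOEFF_NORMED);print(n,k,r.max().round(2),np.subtract(cv2.minMaxLoc(r)[3],12))
E
```

```text
scene jar 1.0 [0 0]
scene gutter 1.0 [0 0]
scene bar 1.0 [0 0]
scene hammer 0.8 [0 0]
top jar 1.0 [0 0]
top hammer 0.78 [-1  0]
```

The knob is snapped fully home on the grey transformer with its pointer at the zero mark. I handed the job in at about 21 s of the 72 s allowed, with the arm clear. There was no verdict.

- **Feeling for the flat:** I turned the knob clockwise on the shaft at roughly 5–7 N. It dropped freely when the pointer was about 55–58° clockwise of zero.
- **Pushing home:** the snap took about 5–6 N. The knob then stopped dead 13.8 mm below its first rest (14 mm expected). Pressing harder, to about 15 N, moved it no further.
- **Turning back:** I turned it anticlockwise, and the shaft's drag showed in the moment readings, then released it. The gripper's yaw at release was -13.6°.
- **Pointer check:** the averaged top picture puts the pointer at about -13.6°. The zero stroke measured -13.9° and -13.1° in the two views. Rougher estimates disagreed: the tip contour merges with the dark zero stroke and gave about -15° to -22°, and an automatic edge fit gave -16.4° with a poor fit. I trusted the blade's sides instead.
- **Other things on the bench:** a simple difference of the top pictures looked large near the gutter piece and bar. Template matching after hand-in shows the jar, gutter piece and bar exactly where they were in the scene view. The hammer also matches, within 1 pixel but less cleanly (0.8), probably because the lighting on it changed. The arm was never near it.

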